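# Slide a strap template off the tooling slab and spray it clean

### The arm

A 6-joint arm with a two-finger parallel gripper is mounted at the origin on a cart in front of the work surface, level with it; the furniture and walls round the work are solid. World frame = base frame: x ahead of the robot, y to its left, z up, the work surface at z = 0. Lengths are in m, angles in rad, forces in N, time in s.
With the tool pointing down it reaches from about 0.25 to 0.725 m from the base axis. Payload 4 kg.
Tool frame: the origin (TCP) lies midway between the tips of the shut fingers; the grasp point (between the pads) lies 19 mm behind it; y points along the fingers, z is the direction in which the jaws open and shut, and the axes are right-handed (so a half turn about y gives the same grasp; the last joint's range is limited). The gripper opens to 85 mm and grips with 20 to 120 N. Pads are 22 mm wide; open, the fingers measure 114 mm over their backs; the gripper's body (76 mm by 85 mm) begins 54 mm behind the grasp point. The pads swing forward as they close: fully open they stand 13 mm farther back than shut.
Start: joints at [1.217, 0.241, 0.005, 1.335, 0, 1.571], TCP at [0.173, 0.469, 0.231] pointing down, gripper open.
Joint ranges: [-2.72, 2.72], [-1.05, 1.87], [-1.09, 1.28], [-1.99, 2.15], [-1.42, 1.44], [-3.14, 3.14]. Speed limits (rad/s): [2.79, 2.79, 3.14, 3.14, 3.14, 3.14].

### API

Orientations are given as a unit quaternion [x, y, z, w].
In Python, from workcell import bot gives the robot as it stands. The module is installed in compiled form; this text tells all that it offers.
- The arm moves only by the shell command python3 -m handwheel 'ROWS' [OPENING]. ROWS is JSON, a list of rows, each a list of 6 numbers: the shift along the tool's x, y, z in units of 25 mm (1.0 is 25 mm), then the turn, a rotation vector about the tool's x, y, z in units of 10 degrees (1.0 is 10 degrees). A call has exactly 5 rows; each row is the pose to reach, as a shift and turn from the pose commanded when the call began, along the tool's axes at that moment; what a row does not reach only later rows make up. A row lasts 1/8 s, in which the tool goes at most 62.5 mm and 10.7 degrees, less where a joint would pass 70% of its speed; a pose out of reach is approached as far as the arm can. A call with a gripper value outside its range is refused whole. OPENING is the gripper command: -1 is shut, 1 is fully open, values between are in proportion, set as the call begins (- or left out, the last holds). The fingers move at their own pace and stop on an object; the grip force is fixed at half the most. Time passes only in rows, so rows that repeat a pose let the fingers close, or fill a call up. It gives the time, the measured TCP pose, the force and the opening at its end, in the units of the state.
- bot.get_obs(): the state, without advancing time (a new reading comes with each control period).
- bot.camera(name): name is "side" or "top"; returns a dict with "color" (384x512x3 uint8, red, green, blue), "fx", "fy", "cx", "cy" (pixels), "rvec" (rotation vector, rad) and "tvec" (3), from world to camera coordinates, as OpenCV has them. Camera axes: x right, y down, z forward; pixel columns grow to the right and rows downward; lengths in m; the calibration is good to about 2 mm. A picture is of the moment at which its call begins. There is no depth.
- bot.job_done(): hands the job in, once; it reports no verdict.
The state is a dict: "clock": time; "joint_pos": joint angles; "joint_vel": joint speeds; "tau": joint torques, N m; "eef_pos": TCP position; "tool_rot": TCP orientation; "ft_force": force on the tool from outside, world axes, zero at the start; "ft_torque": the same for the moment, N m; "grip_width": finger opening in m.
Only numpy, scipy, OpenCV 4.12 (cv2) and the standard library are available. Lean on these libraries where they do the work, as an engineer would, in place of code of your own. Each camera call takes 0.05 s, during which the arm holds its last target.

### The job

The brass strap template with dried glue on it lies flat on the dark stone slab, too thin to take hold of there: slide it towards you until about 50 mm of its near end sticks out over the slab's front edge and let go of it, then grip it by that overhanging end. Lay it lengthwise and centred on the two raised wires of the cleaning stand, without dropping it, and let go. Then press the red nozzle cap of the stand's spray bottle right down and let it spring back up; do not press it before the template lies there, and leave the masking tape, thread spool and shears where they are.

Things in the scene. Friction and masses are not known exactly. Their poses are not given: they have to be found in the camera images.
- template_center (a point): Centre (half-way up) of the loose brass template, a flat plate 130 x 56 x 4 mm with 8 mm corner radii, about 100 g, balanced at its centre. x runs along its length and at the start points roughly away from the robot, y across its width, z up. It starts flat on the slab, its near end a few mm to 2 cm short of the slab's front edge.
- template_nose (a point): Middle of the template's near end (the end that is to stick out over the slab's front edge), half-way up its thickness, 65 mm from template_center along the template's -x. Axes as template_center.
- slab_edge (a point): Middle of the top front edge (the one facing the robot) of the fixed dark granite slab, 200 mm long (x), 125 mm wide (y), top 44 mm above the bench. From this point the flat top runs 200 mm along the point's +x (away from the robot) and 62 mm to either side along y. In front of it (-x) is free air down to the bench.
- rest_center (a point): Centre of the fixed stand's wire rest, at the top of its wires, 46 mm above the bench. Two 6 mm wires run along x at y = -18 and +18 mm, from x = -55 to +84 mm, where they turn up 12 mm. x points to the spray bottle. Drip tray below: floor 2 mm, rim 10 mm, 96 mm wide. Lay the template along x, centred here; fingers on its long edges pass outside the wires.
- cap_top (a point): Top centre of the red nozzle cap (30 mm wide, flat) of the white spray bottle (green band) fixed in the stand, 125 mm from rest_center along +x and 106 mm higher (152 mm above the bench) when up. A short red spout points from the cap towards the rest, to 24 mm from the cap's axis.
- nozzle (a joint): Travel of the nozzle cap: 0 up, 0.008 m fully down; pressed straight down against a spring, about 1.5 N to start and 5 N fully down. It springs back by itself.
- masking_roll: Bystander: loose roll of masking tape lying flat behind the work, 94 mm across, 25 mm high; origin under its centre.
- spool: Bystander: loose beige spool of thread standing upright behind the work, 36 x 55 mm, 70 mm high with its thread tail; origin at its foot, 10 mm off its axis.
- shears: Bystander: loose orange-handled scissors lying flat to the right of the work, 199 mm long, 9 mm high; origin under the centre.

How it is judged:
On the way, in this order (a step that is already met when the one before it is completed fails the run):
1. the template lies flat and untouched on the slab with its near end at least 35 mm out over the front edge (x of template_nose in the frame of slab_edge below -0.035 m and z of template_center in the frame of slab_edge between 0 and 0.004 m and angle between template_center's own z axis and vertical below 0.05 rad and contact force between the fingers and template below 0.2 N), for 0.2 s.
2. the template lies lengthwise and centred on the two wires of the stand, let go (x of template_center in the frame of rest_center between -0.02 and 0.02 m and y of template_center in the frame of rest_center between -0.012 and 0.012 m and z of template_center in the frame of rest_center below 0.005 m and angle between the x axis of template_center and the x axis of rest_center, either way round below 0.15 rad and angle between template_center's own z axis and vertical below 0.06 rad and contact force between the fingers and template below 0.2 N), for 0.2 s.
3. the nozzle cap is pressed down (at least 6 of its 8 mm) (value of joint nozzle above 0.006 m), for 0.05 s.
At the end, for the whole second after the job is handed in: The template lies still, flat on both wires of the cleaning stand, its centre within 20 mm along and 12 mm across of the rest's centre, its length within 0.15 rad of the wires, and the nozzle cap is up again (within 1.5 mm) (x of template_center in the frame of rest_center between -0.02 and 0.02 m and y of template_center in the frame of rest_center between -0.012 and 0.012 m and z of template_center in the frame of rest_center below 0.005 m and angle between the x axis of template_center and the x axis of rest_center, either way round below 0.15 rad and angle between template_center's own z axis and vertical below 0.06 rad and linear speed of template below 0.02 m/s and value of joint nozzle below 0.0015 m); the robot touches nothing.
It fails at once if the template is dropped below the slab top and the rest (height (world z) of template_center below 0.034 m).
It fails at once if the nozzle cap is pressed while the template does not lie on the rest (value of joint nozzle above 0.004 m and distance between template_center and rest_center above 0.032 m).
It fails at once if the tape, thread spool or shears are moved by more than 20 mm (distance of any of masking_roll, spool, shears from where it was at the start of the episode above 0.02 m).
It also fails if it takes over 56 s, if anything falls off the work surface, if the arm or the gripper's body presses on something with over 40 N, if the wrist force passes 120 N, or if a joint passes its speed limit or range.

## Working session

There is one attempt and no reset: what is moved stays moved. The work goes in short steps, Python scripts to look and compute and a shell command to move; the robot and the scene stay as the last step left them, time stands still between calls to the robot, and variables do not carry over. Pictures are saved under pics/ and viewed, and the job is handed in when it is done.

```bash
mkdir -p pics; ls; python3 - <<'E'
from workcell import bot
import cv2
o=bot.get_obs()
for k,v in o.items(): print(k,v)
for n in("side","top"):
    c=bot.camera(n); cv2.imwrite(f"pics/{n}0.png",c["color"][:,:,::-1])
    print(n,c["fx"],c["fy"],c["cx"],c["cy"],c["rvec"],c["tvec"])
E
```

```text
pics
clock 0.0
joint_pos [ 1.21699428e+00  2.41422277e-01  3.72300502e-03  1.33522822e+00
 -3.87549336e-05  1.57081584e+00]
joint_vel [-0.00010004  0.00109838 -0.00045586  0.00078585 -0.00102752 -0.00100395]
tau [-6.67763088e-04 -3.72317970e+01  2.52406883e+01  1.70331012e-02
 -1.26569739e-04 -9.48251653e-06]
eef_pos [0.17302114 0.46842239 0.23040787]
tool_rot [ 0.69681404 -0.12456232  0.12432412 -0.69532577]
ft_force [-0.17337455 -1.13264916  0.20782868]
ft_torque [ 0.031604    0.00027296 -0.01847871]
grip_width 0.08566622833508174
side 480.39650161146506 480.39650161146506 242.0562544598196 192.44471739246146 [ 2.01366686 -0.11664379  0.05608192] [-0.59973028 -0.01037921  1.24169882]
top 422.5435824653116 422.5435824653116 253.33048125290003 194.72962647375766 [ 2.16332801 -2.12497727  0.15629913] [-0.33359037  0.5741917   0.92519297]
```

View pics/side0.png

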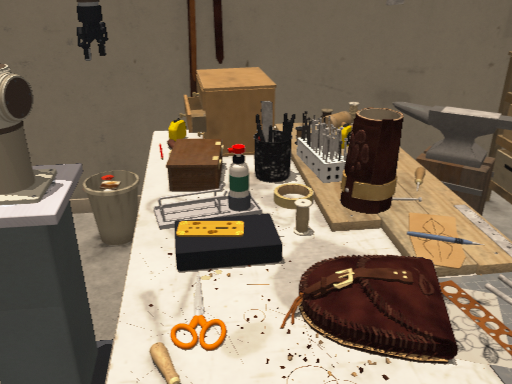

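View pics/top0.png

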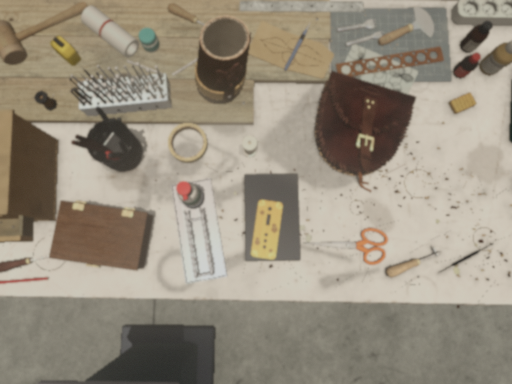

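The side view shows the template (yellow) on the black slab near (210,229), and the stand with the bottle's red cap at (237,149). In the top view the template is at (267,230), the slab is (245–300, 173–262), the stand is (175–225, 180–283) and the cap is at (184,189). Next I'll measure these.

```bash
cat > h.py <<'E'
import numpy as np, cv2
from workcell import bot
from scipy.spatial.transform import Rotation as R
def cam(n,save=None):
    c=bot.camera(n)
    c["K"]=np.array([[c["fx"],0,c["cx"]],[0,c["fy"],c["cy"]],[0,0,1]]); c["R"]=cv2.Rodrigues(np.array(c["rvec"],float))[0]; c["t"]=np.array(c["tvec"],float)
    if save: cv2.imwrite(save,c["color"][:,:,::-1])
    return c
def ray(c,uv):
    d=c["R"].T@np.linalg.solve(c["K"],[uv[0],uv[1],1.]); return -c["R"].T@c["t"],d
def plane(c,uv,z):
    o,d=ray(c,uv); return o+d*(z-o[2])/d[2]
def two(c1,u1,c2,u2):
    o1,d1=ray(c1,u1);o2,d2=ray(c2,u2)
    s=np.linalg.lstsq(np.stack([d1,-d2],1),o2-o1,rcond=None)[0]
    a,b=o1+s[0]*d1,o2+s[1]*d2
    return (a+b)/2,np.linalg.norm(a-b)
def proj(c,p): 
    q=c["K"]@(c["R"]@np.array(p)+c["t"]); return q[:2]/q[2]
def big(m):
    k=cv2.findContours(m.astype(np.uint8),cv2.RETR_EXTERNAL,cv2.CHAIN_APPROX_NONE)[0]
    return max(k,key=cv2.contourArea)
def hsv(c): return cv2.cvtColor(c["color"],cv2.COLOR_RGB2HSV)
def rectw(c,k,z):
    P=np.array([plane(c,p,z)[:2] for p in k.reshape(-1,2)])
    return cv2.minAreaRect((P*1000).astype(np.float32)),P
def template(c,z=0.048):
    h=hsv(c); m=cv2.inRange(h,(18,110,110),(32,255,255)); m[:150]=0; m[:,:175]=0; m=cv2.morphologyEx(m,cv2.MORPH_CLOSE,np.ones((3,3)))
    k=big(m); r,P=rectw(c,k,z); return r,k
def pose():
    o=bot.get_obs(); r=R.from_quat(o["tool_rot"]); return np.array(o["eef_pos"]),r,o
E
python3 - <<'E'
from h import *
t=cam("top");s=cam("side")
r,k=template(t); print("templ",r,cv2.boundingRect(k), cv2.boxPoints(r).round(1).tolist())
h=hsv(t); m=(h[...,2]<95); m[:165]=0;m[270:]=0;m[:,:235]=0;m[:,310:]=0
m=m.astype(np.uint8)
cv2.drawContours(m,[k],-1,1,-1)
m=cv2.morphologyEx(m,cv2.MORPH_CLOSE,np.ones((5,5)))
ks=big(m); print(cv2.boundingRect(ks)); rs,P=rectw(t,ks,0.044); print("slab",rs,cv2.boxPoints(rs).round(1).tolist())
for c,n in((t,"top"),(s,"side")):
    hh=hsv(c); mm=((hh[...,0]<6)|(hh[...,0]>174))&(hh[...,1]>170)&(hh[...,2]>120)
    q=np.zeros_like(mm)
    if n=="top": q[170:210,165:215]=1
    else: q[135:165,220:255]=1
    mm&=q; kk=big(mm); print(n,cv2.boundingRect(kk),cv2.minEnclosingCircle(kk)); 
    mo=cv2.moments(kk); print(mo["m10"]/mo["m00"],mo["m01"]/mo["m00"])
a=cv2.resize(t["color"][160:300,160:320],None,fx=4.9,fy=4,interpolation=cv2.INTER_CUBIC)
a=cv2.resize(t["color"][160:300,160:320],None,fx=4,fy=4,interpolation=cv2.INTER_CUBIC)
cv2.imwrite("pics/topz.png",a[:,:,::-1])
a=cv2.resize(s["color"][130:280,140:300],None,fx=4,fy=4,interpolation=cv2.INTER_CUBIC)
cv2.imwrite("pics/sidez.png",a[:,:,::-1])
E
```

```text
templ ((524.6751708984375, -357.56756591796875), (51.8314208984375, 82.00080871582031), 83.85591888427734) (256, 201, 25, 36) [[481.1000061035156, -378.8999938964844], [562.7000122070312, -387.70001220703125], [568.2000122070312, -336.20001220703125], [486.70001220703125, -327.3999938964844]]
(256, 201, 25, 36)
slab ((525.03857421875, -357.6998291015625), (52.04936981201172, 82.3455581665039), 83.85592651367188) [[481.29998779296875, -379.20001220703125], [563.2000122070312, -388.0], [568.7999877929688, -336.20001220703125], [486.8999938964844, -327.3999938964844]]Traceback (most recent call last):
  File "<stdin>", line 14, in <module>
  File "h.py", line 22, in big
    return max(k,key=cv2.contourArea)
ValueError: max() iterable argument is empty
```

```bash
python3 - <<'E'
from h import *
t=cam("top");s=cam("side")
a=cv2.resize(t["color"][160:300,160:320],None,fx=4,fy=4,interpolation=cv2.INTER_CUBIC)
cv2.imwrite("pics/topz.png",a[:,:,::-1])
a=cv2.resize(s["color"][130:280,140:300],None,fx=4,fy=4,interpolation=cv2.INTER_CUBIC)
cv2.imwrite("pics/sidez.png",a[:,:,::-1])
h=hsv(t);g=hsv(s)
for p in((183,188),(180,184),(250,190),(290,220),(267,215),(262,250),(222,255),(235,255)):print(p,h[p[1],p[0]])
for p in((237,149),(210,229),(230,255)):print(p,g[p[1],p[0]])
E
```

```text
(183, 188) [  2 137 201]
(180, 184) [  2 142 200]
(250, 190) [19 28 99]
(290, 220) [ 16  28 102]
(267, 215) [ 20  95 155]
(262, 250) [ 23 106 203]
(222, 255) [ 30   5 197]
(235, 255) [ 19  32 178]
(237, 149) [  1 249 122]
(210, 229) [ 21 207 241]
(230, 255) [60 14 18]
```

View pics/topz.png

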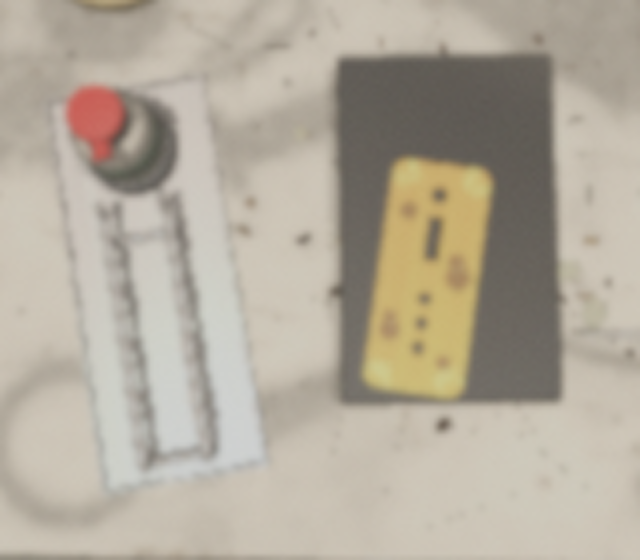

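View pics/sidez.png

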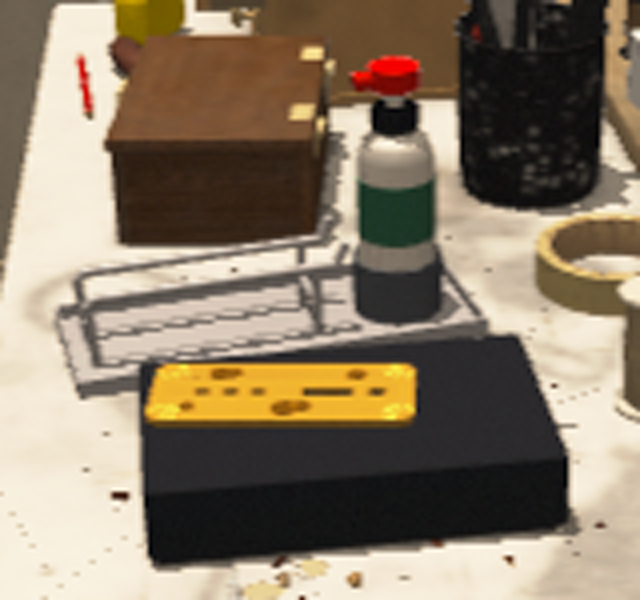

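```bash
python3 - <<'E'
import re
p=open('h.py').read()
p=p.replace("cv2.inRange(h,(18,110,110),(32,255,255))","cv2.inRange(h,(14,70,110),(35,255,255))").replace("np.ones((3,3))","np.ones((5,5))")
p=p.replace("k=big(m); r,P","k=cv2.convexHull(big(m)); r,P")
open('h.py','w').write(p)
from h import *
t=cam("top");s=cam("side")
r,k=template(t); print("templ",r,cv2.boundingRect(k), cv2.boxPoints(r).round(1).tolist())
h=hsv(t); m=(h[...,2]<130); m[:165]=0;m[270:]=0;m[:,:235]=0;m[:,310:]=0
m=m.astype(np.uint8)
cv2.drawContours(m,[k],-1,1,-1)
m=cv2.morphologyEx(m,cv2.MORPH_OPEN,np.ones((5,5)))
ks=big(m); print(cv2.boundingRect(ks)); rs,P=rectw(t,ks,0.044); print("slab",rs,cv2.boxPoints(rs).round(1).tolist())
U={}
for c,n in((t,"top"),(s,"side")):
    hh=hsv(c); mm=((hh[...,0]<8)|(hh[...,0]>172))&(hh[...,1]>100)&(hh[...,2]>100)
    q=np.zeros_like(mm)
    if n=="top": q[170:210,165:215]=1
    else: q[135:165,220:255]=1
    mm&=q
    mm=cv2.morphologyEx(mm.astype(np.uint8),cv2.MORPH_OPEN,cv2.getStructuringElement(cv2.MORPH_ELLIPSE,(7,7)))
    kk=big(mm); x,y,w,hh_=cv2.boundingRect(kk); e=cv2.minEnclosingCircle(kk); print(n,(x,y,w,hh_),e); U[n]=(x+w/2-.5,y+hh_/2-.5)
print(two(t,U["top"],s,U["side"]),plane(t,U["top"],.152))
m=((h[...,1]<13)&(h[...,2]>150)).astype(np.uint8); q=np.zeros_like(m); q[175:290,168:232]=1; m&=q
m=cv2.morphologyEx(m,cv2.MORPH_CLOSE,np.ones((5,5)));m=cv2.morphologyEx(m,cv2.MORPH_OPEN,np.ones((5,5)))
kt=big(m); print("tray",cv2.boundingRect(kt)); 
rt,P=rectw(t,kt,.008); print(rt,cv2.boxPoints(rt).round(1).tolist())
v=t["color"].copy(); cv2.drawContours(v,[kt,ks,k],-1,(255,0,255),1)
cv2.imwrite("pics/seg.png",cv2.resize(v[160:300,160:320],None,fx=4,fy=4)[:,:,::-1])
E
```

```text
templ ((502.5136413574219, -354.4481201171875), (60.25448226928711, 133.2379608154297), 82.89375305175781) (250, 199, 34, 61) [[432.70001220703125, -376.1000061035156], [564.9000244140625, -392.6000061035156], [572.2999877929688, -332.79998779296875], [440.1000061035156, -316.29998779296875]]
(244, 174, 56, 86)
slab ((531.845458984375, -364.884765625), (194.9055633544922, 122.52198791503906), 1.9445273876190186) [[432.3999938964844, -307.0], [436.5, -429.3999938964844], [631.2999877929688, -422.79998779296875], [627.2000122070312, -300.3999938964844]]
top (177, 182, 14, 15) ((183.3686065673828, 188.77737426757812), 7.404683589935303)
side (230, 144, 15, 10) ((237.14285278320312, 148.5), 7.298762321472168)
(array([ 0.57412341, -0.18050576,  0.14582108]), np.float64(0.00020909635162278138)) [ 0.57303457 -0.18155892  0.152     ]
tray (182, 224, 44, 58)
((446.8262939453125, -205.7857666015625), (124.91797637939453, 94.56494903564453), 11.249475479125977) [[376.29998779296875, -171.60000610351562], [394.79998779296875, -264.29998779296875], [517.2999877929688, -240.0], [498.8999938964844, -147.1999969482422]]
```

View pics/seg.png

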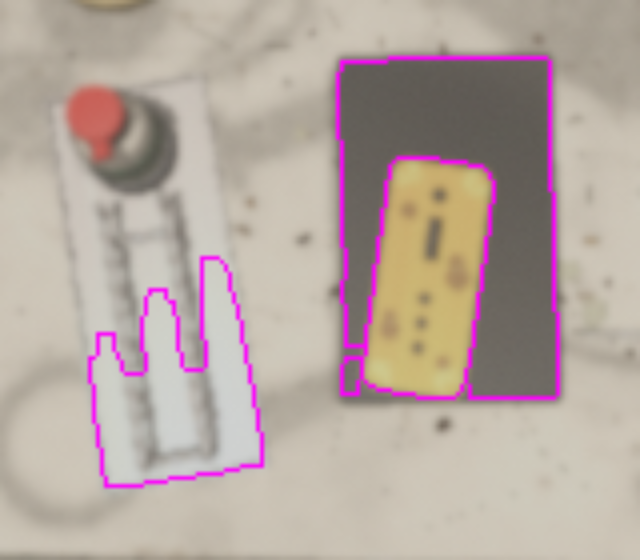

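```bash
python3 - <<'E'
from h import *
t=cam("top");s=cam("side")
q=[plane(t,(160+a/4-.4,160+b/4-.4),.01)[:2] for a,b in((205,75),(265,462),(105,490),(52,105))]
print(np.round(np.array(q)*1000,1).tolist())
fr,nr,nl,fl=q
print(np.linalg.norm(fr-nr),np.linalg.norm(nr-nl),np.linalg.norm(fl-nl))
a1=np.degrees(np.arctan2(*(fr-nr)[::-1]));a2=np.degrees(np.arctan2(*(fl-nl)[::-1]));a3=np.degrees(np.arctan2(*(nl-nr)[::-1]))-90; print(a1,a2,a3)
mid=(nr+nl)/2; 
cap=np.array([.573,-.181]);
v=cap-mid; print("mid->cap",np.degrees(np.arctan2(v[1],v[0])))
a=np.radians((a1+a2)/2)
X=np.array([np.cos(a),np.sin(a)]);Y=np.array([-X[1],X[0]])
print("offset of cap from tray centreline",(cap-(nr+nl+fr+fl)/4)@Y)
rest=cap-.125*X; print("rest",rest,np.degrees(a))
se=np.array([.4319,-.3683]);sa=np.radians(1.94);SX=np.array([np.cos(sa),np.sin(sa)]);SY=np.array([-SX[1],SX[0]])
for c,n,(x0,y0) in((t,"top",(160,160)),(s,"side",(140,130))):
    v=cv2.resize(c["color"][y0:y0+140,x0:x0+160],None,fx=5,fy=4.25 if 0 else 4,interpolation=cv2.INTER_CUBIC) if 0 else cv2.resize(c["color"][y0:y0+140,x0:x0+160],None,fx=4,fy=4,interpolation=cv2.INTER_CUBIC)
    def d(p,col):
        u=(proj(c,p)-[x0,y0]+.5)*4; return tuple(int(i) for i in u)
    def L(p,r,col): cv2.line(v,d(p,col),d(r,col),col,1)
    for y in(-.018,.018):
        L([*(rest-.055*X+y*Y),.043],[*(rest+.084*X+y*Y),.043],(255,0,255))
    for i in range(24):
        th=i*np.pi/12; L([*(cap+.015*np.array([np.cos(th),np.sin(th)])),.152],[*(cap+.015*np.array([np.cos(th+.26),np.sin(th+.26)])),.152],(0,0,255))
    P=[se+.0625*SY,se-.0625*SY,se-.0625*SY+.2*SX,se+.0625*SY+.2*SX]
    for i in range(4): L([*P[i],.044],[*P[(i+1)%4],.044],(0,255,0))
    tc=np.array([.5025,-.3544]);ta=np.radians(-7.1);TX=np.array([np.cos(ta),np.sin(ta)]);TY=np.array([-TX[1],TX[0]])
    P=[tc+i*.065*TX+j*.028*TY for i,j in((1,1),(1,-1),(-1,-1),(-1,1))]
    for i in range(4): L([*P[i],.048],[*P[(i+1)%4],.048],(0,0,255))
    cv2.imwrite(f"pics/ov_{n}.png",v[:,:,::-1])
E
```

```text
[[622.5, -221.4], [396.7, -263.3], [379.3, -171.9], [602.7, -131.1]]
0.2295981014097439 0.093065827242776 0.227145832546812
10.519638821866964 10.327044097430552 10.805117797177317
mid->cap 11.179616982899134
offset of cap from tray centreline 0.002488132437658424
rest [ 0.45006277 -0.20361498] 10.423341459648757
```

View pics/ov_top.png

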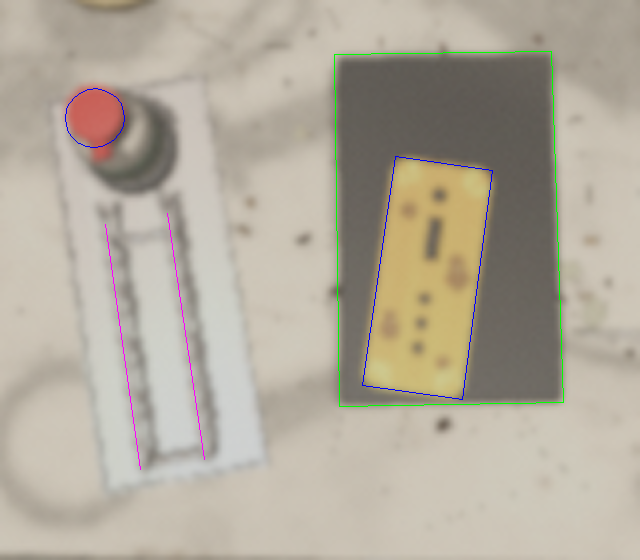

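View pics/ov_side.png

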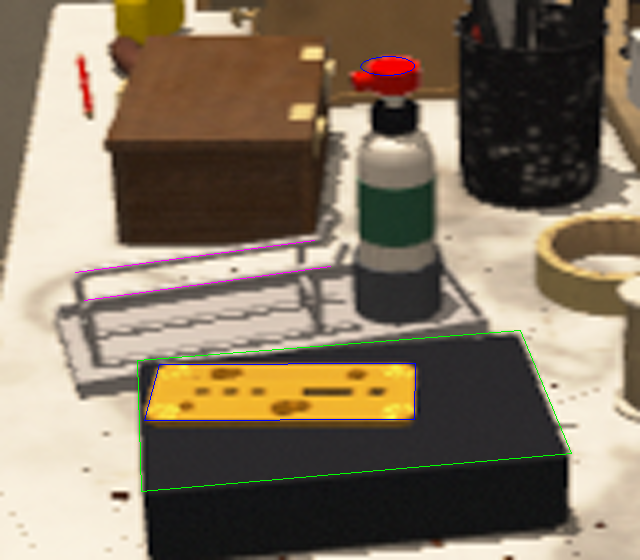

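```bash
python3 - <<'E'
from h import *
t=cam("top");s=cam("side")
a=cv2.resize(t["color"][205:280,170:232],None,fx=8,fy=8,interpolation=cv2.INTER_NEAREST)
b=cv2.resize(s["color"][183:230,150:240],None,fx=8,fy=8,interpolation=cv2.INTER_NEAREST)
cv2.imwrite("pics/z1.png",a[:,:,::-1]);cv2.imwrite("pics/z2.png",b[:,:,::-1])
print(-t["R"].T@t["t"],-s["R"].T@s["t"])
E
```

```text
[ 0.43823586 -0.32610608  0.99928216] [ 0.48154578 -1.18354325  0.51859341]
```

View pics/z1.png

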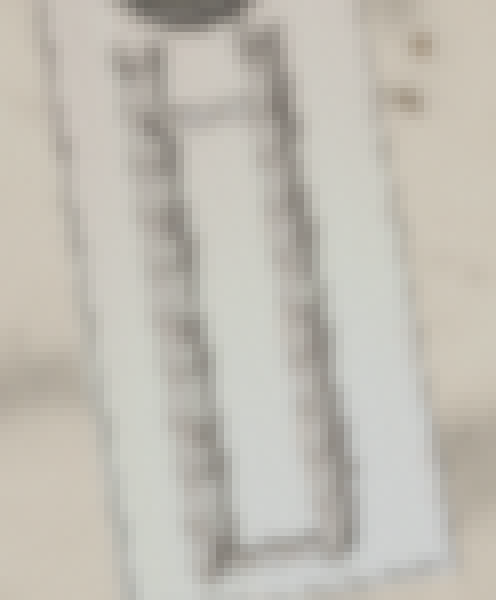

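View pics/z2.png

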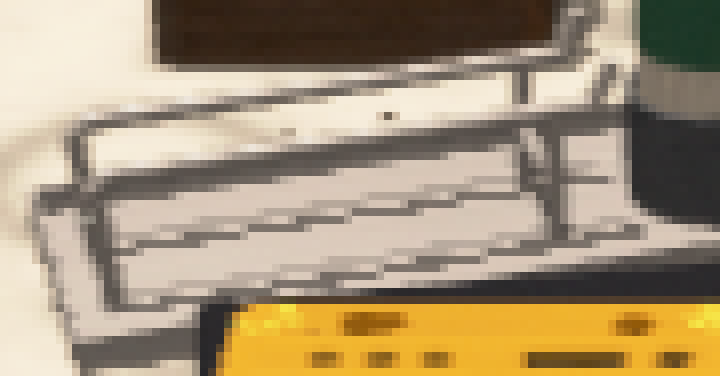

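```bash
cat >> h.py <<'E'
def plan(p,jaw,down=True):
    """jaw: yaw (deg) of tool z in world, tool y down. prints units"""
    P,r,o=pose()
    z=np.array([np.cos(np.radians(jaw)),np.sin(np.radians(jaw)),0]); y=np.array([0,0,-1.])
    T=R.from_matrix(np.stack([np.cross(y,z),y,z],1))
    d=r.inv().apply(np.array(p)-P)/.025
    w=np.degrees((r.inv()*T).as_rotvec())/10
    print("pos",P.round(4),"dist",np.linalg.norm(np.array(p)-P).round(4),"SHIFT",d.round(3),"TURN",w.round(3))
    z=r.apply([0,0,1]); print("jaw yaw now",np.degrees(np.arctan2(z[1],z[0])).round(2),"tilt",r.apply([0,1,0]).round(3),"F",o["ft_force"].round(2),"w",round(o["grip_width"],4),"t",o["clock"])
E
python3 - <<'E'
from h import *
plan([.25,.12,.26],0)
plan([.25,.12,.26],83); print(bot.get_obs()["joint_pos"].round(2))
s=cam("side"); o,d=ray(s,(198,72)); 
t=cam("top")
for u in ((0,115),(57,150),(57,218),(0,240),(33,240)): print(u,plane(t,u,.0)[:2].round(3),plane(t,u,.25)[:2].round(3))
for y in(0.05,.1,.2,.3):
    print(y,(o+d*(y-o[1])/d[1]).round(3))
E
```

```text
pos [0.1732 0.4691 0.2313] dist 0.3586 SHIFT [  7.718  -1.148 -12.034] TURN [-1.000e-03  6.973e+00 -0.000e+00]
jaw yaw now 69.73 tilt [ 0.  0. -1.] F [ 0.3   0.77 -0.24] w 0.0856 t 0.6
pos [0.1732 0.4691 0.2313] dist 0.3586 SHIFT [  7.718  -1.148 -12.034] TURN [-1.000e-03 -1.327e+00  0.000e+00]
jaw yaw now 69.73 tilt [ 0.  0. -1.] F [ 0.3   0.77 -0.24] w 0.0856 t 0.6
[ 1.22  0.24  0.01  1.34 -0.    1.57]
(0, 115) [0.773 0.304] [0.69  0.146]
(57, 150) [0.688 0.156] [0.625 0.035]
(57, 218) [0.522 0.141] [0.501 0.024]
(0, 240) [0.468 0.271] [0.461 0.122]
(33, 240) [0.469 0.193] [0.462 0.063]
0.05 [0.5   0.05  0.271]
0.1 [0.501 0.1   0.261]
0.2 [0.502 0.2   0.241]
0.3 [0.504 0.3   0.221]
```

```bash
python3 -m handwheel '[[1.5,-0.2,-2.4,0,-0.26,0],[3.1,-0.4,-4.8,0,-0.52,0],[4.6,-0.6,-7.2,0,-0.78,0],[6.2,-0.8,-9.6,0,-1.04,0],[7.7,-1,-12,0,-1.3,0]]' -0.72; python3 - <<'E'
from h import *
plan([.36,-.1,.26],83); print(bot.get_obs()["joint_pos"].round(2))
plan([.36,-.1,.26],-97)
E
```

```text
clock: 1.32
eef_pos: [0.2405, 0.163, 0.2535]
tool_rot: [-0.706, 0.043, -0.044, 0.706]
ft_force: [1.6, -0.4, 1.1]
grip_width: 0.0119
pos [0.2405 0.163  0.2535] dist 0.2889 SHIFT [ 6.043 -0.256 -9.848] TURN [-0.004 -0.01   0.009]
jaw yaw now 82.9 tilt [ 0.002  0.001 -1.   ] F [ 1.61 -0.37  1.1 ] w 0.0119 t 1.325
[ 0.6  -0.2  -0.39  1.38 -0.    0.72]
pos [0.2405 0.163  0.2535] dist 0.2889 SHIFT [ 6.043 -0.256 -9.848] TURN [-1.400e-02  1.799e+01 -6.000e-03]
jaw yaw now 82.9 tilt [ 0.002  0.001 -1.   ] F [ 1.61 -0.37  1.1 ] w 0.0119 t 1.325
```

```bash
python3 -m handwheel '[[1.1,0,-1.6,0,0,0],[2.2,0,-3.3,0,0,0],[3.3,0,-4.9,0,0,0],[4.4,0,-6.6,0,0,0],[5.4,0,-8.2,0,0,0]]' ; python3 - <<'E'
from h import *
plan([.591,-.3655,.12],82.9); print(bot.get_obs()["joint_pos"].round(2))
E
```

```text
clock: 1.95
eef_pos: [0.349, -0.0576, 0.2535]
tool_rot: [-0.706, 0.045, -0.046, 0.706]
ft_force: [1.1, 1.5, 0.2]
grip_width: 0.012
pos [ 0.349  -0.0576  0.2535] dist 0.4137 SHIFT [ 11.163   5.353 -10.982] TURN [-0.001 -0.022  0.008]
jaw yaw now 82.68 tilt [ 0.001 -0.    -1.   ] F [1.15 1.49 0.19] w 0.012 t 1.95
[-0.16 -0.06 -0.28  1.36  0.   -0.04]
```

```bash
python3 -m handwheel '[[1.8,0,-1.6,0,0,0],[3.6,0,-3.3,0,0,0],[5.4,0,-4.9,0,0,0],[7.2,0.5,-6.5,0,0,0],[9,1,-8.1,0,0,0]]' ; python3 - <<'E'
from h import *
plan([.591,-.3655,.12],82.9); print(bot.get_obs()["joint_pos"].round(2))
E
```

```text
clock: 2.58
eef_pos: [0.5473, -0.2869, 0.228]
tool_rot: [0.706, -0.045, 0.045, -0.706]
ft_force: [0.4, -0.0, 1.3]
grip_width: 0.0119
pos [ 0.5473 -0.2869  0.228 ] dist 0.1405 SHIFT [ 2.13   4.322 -2.896] TURN [ 0.001 -0.019  0.006]
jaw yaw now 82.71 tilt [ 0.001 -0.    -1.   ] F [ 0.43 -0.03  1.26] w 0.0119 t 2.575
[-0.48  0.48  0.35  1.43  0.   -0.36]
```

Remaining commanded shift is about (1.5, ~3.4–4.3, −1.3).

```bash
python3 -m handwheel '[[0.7,0.5,-0.7,0,0,0],[1.5,1.5,-1.3,0,0,0],[1.5,2.7,-1.3,0,0,0],[1.5,3.9,-1.3,0,0,0],[1.5,3.9,-1.3,0,0,0]]' ; python3 - <<'E'
from h import *
plan([.591,-.3655,.06],82.9); print(bot.get_obs()["joint_pos"].round(2))
t=cam("top");s=cam("side")
a=cv2.resize(s["color"][130:280,130:290],None,fx=4,fy=4,interpolation=cv2.INTER_CUBIC)
cv2.imwrite("pics/s1.png",a[:,:,::-1])
print(template(t)[0])
E
```

```text
clock: 3.2
eef_pos: [0.577, -0.3211, 0.1273]
tool_rot: [-0.705, 0.047, -0.043, 0.707]
ft_force: [-0.7, 0.3, -0.1]
grip_width: 0.0117
pos [ 0.577  -0.3211  0.1273] dist 0.0818 SHIFT [ 0.797  2.682 -1.699] TURN [-0.015 -0.018 -0.037]
jaw yaw now 82.72 tilt [-0.006  0.003 -1.   ] F [-0.71  0.3  -0.11] w 0.0117 t 3.2
[-0.51  0.62  0.32  1.27  0.   -0.38]
((502.544677734375, -354.1330261230469), (60.89314270019531, 133.84930419921875), 82.90186309814453)
```

View pics/s1.png

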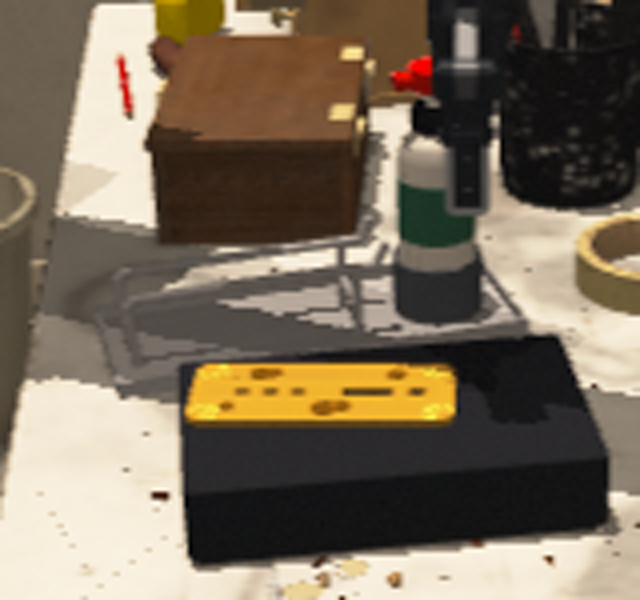

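```bash
python3 -m handwheel '[[0.4,0,-0.8,0,0,0],[0.8,0.3,-1.7,0.01,-0.02,-0.03],[0.8,1.2,-1.7,0.01,-0.02,-0.03],[0.8,2.3,-1.7,0.01,-0.02,-0.03],[0.8,2.3,-1.7,0.01,-0.02,-0.03]]' ; python3 - <<'E'
from h import *
plan([.591,-.3655,.0455],82.9)
E
```

```text
clock: 3.92
eef_pos: [0.5927, -0.3664, 0.0726]
tool_rot: [-0.705, 0.043, -0.045, 0.707]
ft_force: [-0.7, 0.6, 0.8]
grip_width: 0.0121
pos [ 0.5927 -0.3664  0.0726] dist 0.0271 SHIFT [-0.077  1.082  0.023] TURN [-0.016  0.003  0.017]
jaw yaw now 82.93 tilt [ 0.003  0.002 -1.   ] F [-0.69  0.6   0.78] w 0.0121 t 3.925
```

```bash
python3 -m handwheel '[[0,0.5,0,0,0,0],[0,0.9,0,0,0,0],[0,1.04,0,0,0,0],[0,1.04,0,0,0,0],[0,1.04,0,0,0,0]]' ; python3 - <<'E'
from h import *
plan([.591,-.3655,.0455],82.9)
t=cam("top");s=cam("side")
a=cv2.resize(s["color"][150:270,150:310],None,fx=5,fy=5,interpolation=cv2.INTER_CUBIC)
cv2.imwrite("pics/s2.png",a[:,:,::-1])
E
```

```text
clock: 4.55
eef_pos: [0.5939, -0.3669, 0.0476]
tool_rot: [-0.705, 0.042, -0.046, 0.706]
ft_force: [-0.4, 0.9, -0.2]
grip_width: 0.0122
pos [ 0.5939 -0.3669  0.0476] dist 0.0038 SHIFT [-0.122  0.083  0.042] TURN [-0.009  0.003  0.034]
jaw yaw now 82.93 tilt [ 0.006  0.001 -1.   ] F [-0.36  0.85 -0.22] w 0.0122 t 4.55
```

View pics/s2.png

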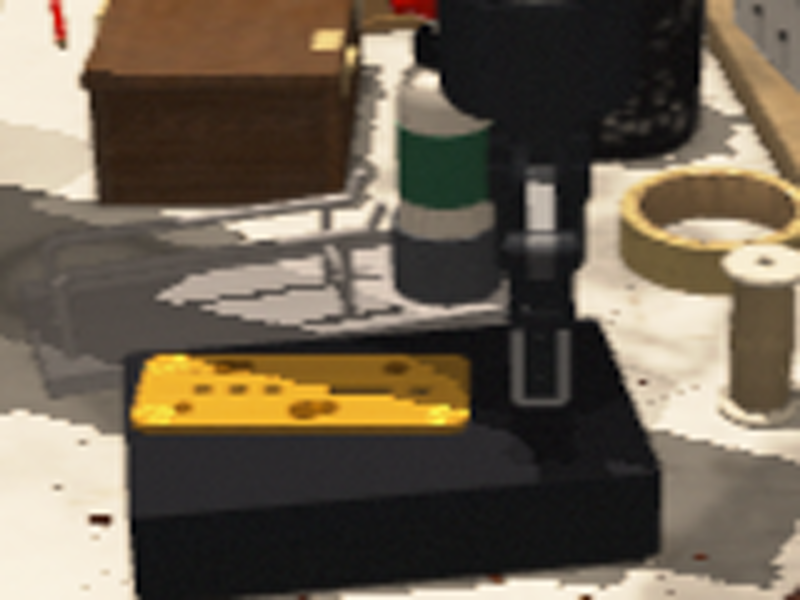

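```bash
python3 -m handwheel '[[-0.05,0.04,0.04,0,0,0],[-0.1,0.08,0.04,0,0,0],[-0.1,0.1,0.04,0,0,0],[-0.1,0.1,0.04,0,0,0],[-0.1,0.1,0.04,0,0,0]]' ; python3 - <<'E'
from h import *
plan([.591,-.3655,.0455],82.9)
E
```

```text
clock: 5.28
eef_pos: [0.5913, -0.3655, 0.0447]
tool_rot: [-0.705, 0.042, -0.046, 0.706]
ft_force: [-0.1, -0.2, -0.5]
grip_width: 0.0122
pos [ 0.5913 -0.3655  0.0447] dist 0.0009 SHIFT [-0.012 -0.034 -0.   ] TURN [-0.01   0.003  0.03 ]
jaw yaw now 82.93 tilt [ 0.005  0.001 -1.   ] F [-0.12 -0.23 -0.52] w 0.0122 t 5.275
```

```bash
python3 -m handwheel '[[-0.2,0.04,0,0,0,0],[-0.6,0.04,0,0,0,0],[-1.1,0.04,0,0,0,0],[-1.6,0.04,0,0,0,0],[-1.8,0.04,0,0,0,0]]' ; python3 - <<'E'
from h import *
plan([.591,-.3655,.0455],82.9)
t=cam("top");r,k=template(t); print(r,cv2.boxPoints(r).round(1).tolist())
E
```

```text
clock: 5.9
eef_pos: [0.5466, -0.3603, 0.0445]
tool_rot: [-0.706, 0.041, -0.046, 0.706]
ft_force: [3.4, -0.5, 3.5]
grip_width: 0.0122
pos [ 0.5466 -0.3603  0.0445] dist 0.0448 SHIFT [ 1.79  -0.028  0.011] TURN [-0.006  0.001  0.042]
jaw yaw now 82.91 tilt [ 0.007  0.    -1.   ] F [ 3.43 -0.5   3.47] w 0.0122 t 5.9
((423.98626708984375, -655.713623046875), (20.234081268310547, 74.7225341796875), 25.62131118774414) [[398.70001220703125, -626.4000244140625], [431.0, -693.7999877929688], [449.29998779296875, -685.0], [417.0, -617.7000122070312]]
```

```bash
sed -i 's/m\[:,:175\]=0;/m[:,:175]=0; m[:,310:]=0;/' h.py; python3 - <<'E'
from h import *
t=cam("top");s=cam("side")
a=cv2.resize(s["color"][170:270,150:310],None,fx=5,fy=5,interpolation=cv2.INTER_CUBIC)
cv2.imwrite("pics/s3.png",a[:,:,::-1])
a=cv2.resize(t["color"][150:290,160:320],None,fx=4,fy=4,interpolation=cv2.INTER_CUBIC)
cv2.imwrite("pics/t3.png",a[:,:,::-1])
r,k=template(t); print(r,cv2.boxPoints(r).round(1).tolist())
E
```

```text
((429.96441650390625, -370.0447998046875), (12.947075843811035, 51.362159729003906), 65.712158203125) [[403.8999938964844, -365.3999938964844], [450.70001220703125, -386.5], [456.0, -374.70001220703125], [409.20001220703125, -353.6000061035156]]
```

View pics/s3.png

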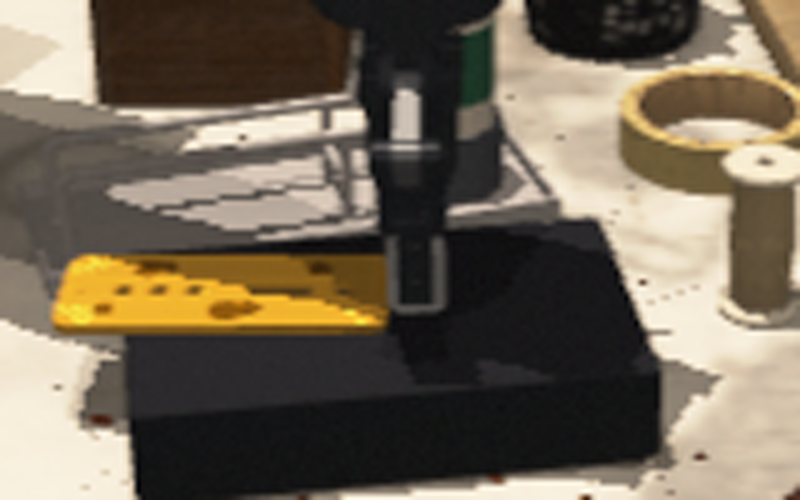

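View pics/t3.png

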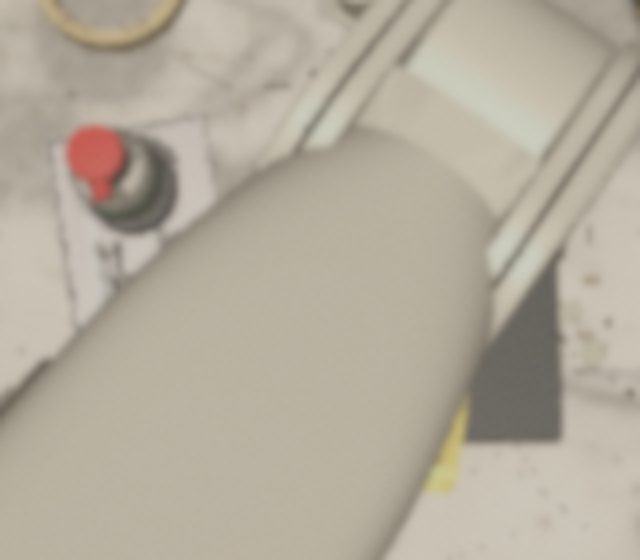

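```bash
python3 - <<'E'
from h import *
s=cam("side")
def st(s):
    h=hsv(s); m=cv2.inRange(h,(14,120,60),(35,255,255)); q=np.zeros_like(m); q[205:250,140:300]=1; m*=q
    m=cv2.morphologyEx(m,cv2.MORPH_CLOSE,np.ones((3,3)));k=cv2.convexHull(big(m)); return rectw(s,k,.047)[0],k
r,k=st(s);print(r,cv2.boxPoints(r).round(1).tolist())
E
```

```text
((470.5649719238281, -352.3044128417969), (59.43641662597656, 132.03378295898438), 82.62224578857422) [[401.29998779296875, -373.29998779296875], [532.2000122070312, -390.29998779296875], [539.9000244140625, -331.29998779296875], [408.8999938964844, -314.3999938964844]]
```

```bash
python3 -m handwheel '[[-0.2,0,0,0,0,0],[-0.5,0,0,0,0,0],[-0.8,0,0,0,0,0],[-1,0,0,0,0,0],[-1,0,0,0,0,0]]' ; cat >> h.py <<'E'
def st(s,z=.047,box=(205,250,140,300)):
    h=hsv(s); m=cv2.inRange(h,(14,120,60),(35,255,255)); q=np.zeros_like(m); q[box[0]:box[1],box[2]:box[3]]=1; m*=q
    m=cv2.morphologyEx(m,cv2.MORPH_CLOSE,np.ones((3,3)));k=cv2.convexHull(big(m)); r=rectw(s,k,z)[0]; return r,cv2.boxPoints(r).round(1).tolist()
def inslab(p):
    a=np.radians(1.94);d=np.array(p)-[.432,-.368]; return d@[np.cos(a),np.sin(a)],d@[-np.sin(a),np.cos(a)]
E
python3 - <<'E'
from h import *
plan([.591,-.3655,.0455],82.9)
s=cam("side");r,b=st(s);print(r,b)
E
```

```text
clock: 6.72
eef_pos: [0.5225, -0.3573, 0.0444]
tool_rot: [-0.706, 0.041, -0.046, 0.706]
ft_force: [3.3, -0.6, 6.3]
grip_width: 0.0119
pos [ 0.5225 -0.3573  0.0444] dist 0.069 SHIFT [ 2.76  -0.022  0.013] TURN [-0.004  0.003  0.044]
jaw yaw now 82.93 tilt [ 0.008 -0.    -1.   ] F [ 3.26 -0.61  6.26] w 0.0119 t 6.725
((447.1341857910156, -349.2512512207031), (59.47459411621094, 132.3654327392578), 82.62225341796875) [[377.70001220703125, -370.20001220703125], [509.0, -387.20001220703125], [516.5999755859375, -328.29998779296875], [385.29998779296875, -311.29998779296875]]
```

```bash
python3 -m handwheel '[[0.3,-0.02,0,0,0,0],[0.6,-0.3,0,0,0,0],[0.6,-1.5,0,0,0,0],[0.6,-3.3,0,0,0,0],[0.6,-3.3,0,0,0,0]]' 1; python3 - <<'E'
from h import *
s=cam("side");r,b=st(s);print(r,b)
plan([.4035,-.3437,.11],82.6)
E
```

```text
clock: 7.4
eef_pos: [0.5382, -0.3604, 0.13]
tool_rot: [0.707, -0.04, 0.048, -0.705]
ft_force: [0.1, 0.2, -0.0]
grip_width: 0.0854
((447.2723693847656, -349.3381652832031), (59.46760940551758, 132.6644287109375), 82.55841827392578) [[377.6000061035156, -370.20001220703125], [509.20001220703125, -387.3999938964844], [516.9000244140625, -328.3999938964844], [385.29998779296875, -311.29998779296875]]
pos [ 0.537  -0.3595  0.1276] dist 0.1355 SHIFT [-5.381  0.662 -0.03 ] TURN [0.    0.032 0.043]
jaw yaw now 82.92 tilt [ 0.008 -0.001 -1.   ] F [-0.   -0.22 -0.94] w 0.0852 t 7.45
```

```bash
python3 -m handwheel '[[-1.2,0,0,0,0,0],[-2.4,0,0,0,0,0],[-3.7,0.2,0,0,0.03,0.04],[-4.9,0.5,0,0,0.03,0.04],[-5.4,0.6,0,0,0.03,0.04]]'; python3 - <<'E'
from h import *
s=cam("side");t=cam("top")
plan([.4035,-.3437,.024],82.6)
a=cv2.resize(s["color"][140:260,120:280],None,fx=5,fy=5,interpolation=cv2.INTER_CUBIC)
cv2.imwrite("pics/s4.png",a[:,:,::-1])
a=cv2.resize(t["color"][150:290,180:340],None,fx=4,fy=4,interpolation=cv2.INTER_CUBIC)
cv2.imwrite("pics/t4.png",a[:,:,::-1])
print(st(s))
E
```

```text
clock: 8.07
eef_pos: [0.3996, -0.3408, 0.1081]
tool_rot: [-0.704, 0.048, -0.044, 0.707]
ft_force: [0.2, 0.6, -0.2]
grip_width: 0.0855
pos [ 0.4008 -0.3415  0.1091] dist 0.0851 SHIFT [ 0.134  3.401 -0.085] TURN [-0.019 -0.003 -0.026]
jaw yaw now 82.57 tilt [-0.004  0.004 -1.   ] F [-0.8   0.27  0.46] w 0.0851 t 8.175
(((447.452392578125, -349.36279296875), (59.4697380065918, 132.301025390625), 82.55841827392578), [[378.0, -370.29998779296875], [509.20001220703125, -387.3999938964844], [516.9000244140625, -328.3999938964844], [385.70001220703125, -311.29998779296875]])
```

View pics/s4.png

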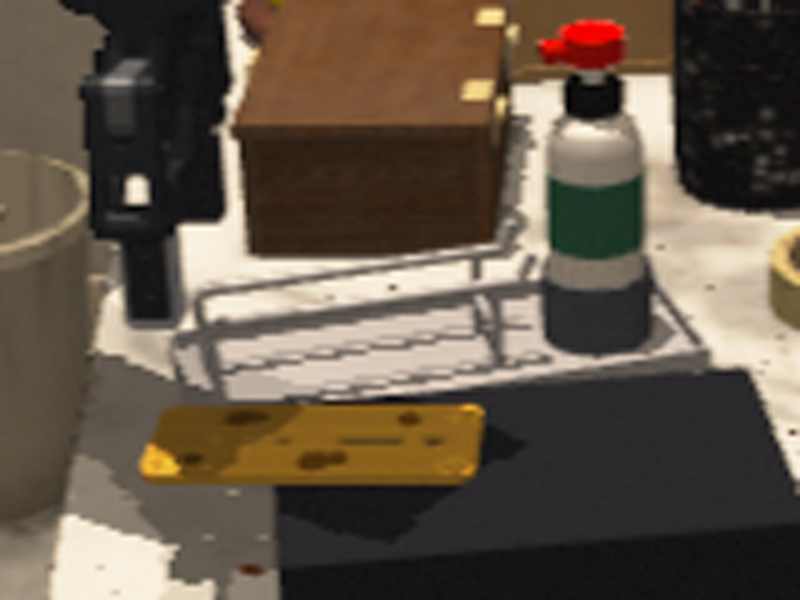

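View pics/t4.png

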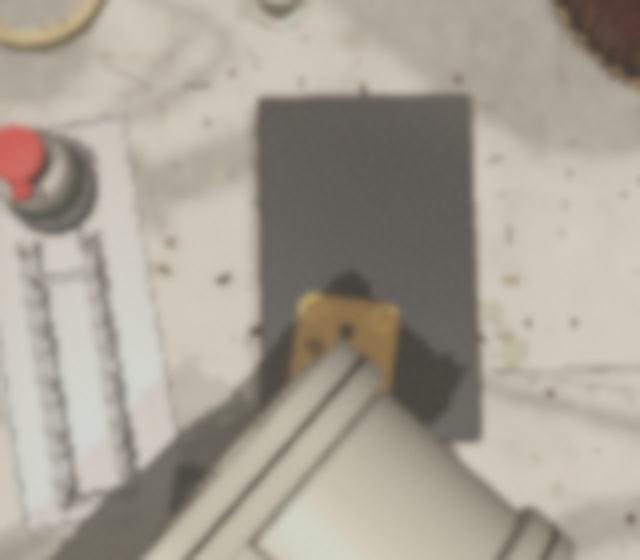

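```bash
python3 -m handwheel '[[0.12,0.7,-0.08,-0.02,0,-0.02],[0.12,1.5,-0.08,-0.02,0,-0.02],[0.12,2.4,-0.08,-0.02,0,-0.02],[0.12,3.3,-0.08,-0.02,0,-0.02],[0.12,3.4,-0.08,-0.02,0,-0.02]]'; python3 - <<'E'
from h import *
s=cam("side")
plan([.4035,-.3437,.024],82.6)
a=cv2.resize(s["color"][140:260,120:280],None,fx=5,fy=5,interpolation=cv2.INTER_CUBIC)
cv2.imwrite("pics/s5.png",a[:,:,::-1])
print(st(s))
E
```

```text
clock: 8.8
eef_pos: [0.4049, -0.3436, 0.0234]
tool_rot: [-0.706, 0.046, -0.045, 0.706]
ft_force: [-0.0, -0.6, 0.4]
grip_width: 0.0855
pos [ 0.4053 -0.344   0.0242] dist 0.0019 SHIFT [-0.075  0.006  0.003] TURN [0.004 0.007 0.002]
jaw yaw now 82.67 tilt [ 0.    -0.001 -1.   ] F [-0.57  0.09  0.37] w 0.0857 t 8.85
(((458.0294189453125, -350.67803955078125), (59.442752838134766, 110.99581909179688), 82.62223052978516), [[399.20001220703125, -373.0], [509.29998779296875, -387.29998779296875], [516.9000244140625, -328.29998779296875], [406.79998779296875, -314.1000061035156]])
```

View pics/s5.png

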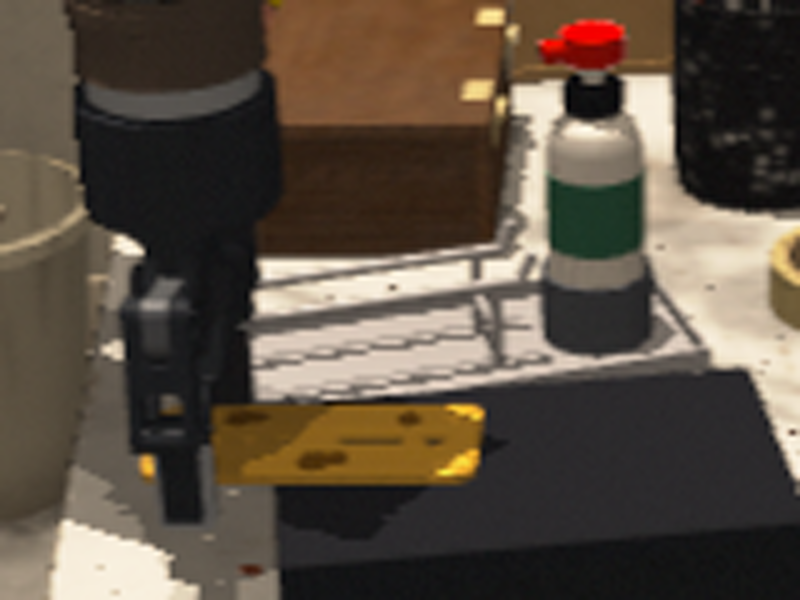

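```bash
python3 -m handwheel '[[0,0,0,0,0,0],[0,0,0,0,0,0],[0,0,0,0,0,0],[0,0,0,0,0,0],[0,0,0,0,0,0]]' -1; python3 - <<'E'
from h import *
s=cam("side")
plan([.4035,-.3437,.024],82.6)
print(st(s))
E
```

```text
clock: 9.48
eef_pos: [0.4059, -0.3449, 0.0263]
tool_rot: [0.707, -0.044, 0.047, -0.705]
ft_force: [-1.1, 0.9, 5.9]
grip_width: 0.0541
pos [ 0.406  -0.3449  0.0263] dist 0.0036 SHIFT [-0.104  0.091  0.036] TURN [0.016 0.003 0.024]
jaw yaw now 82.63 tilt [ 0.004 -0.003 -1.   ] F [-0.66  0.35  6.27] w 0.0542 t 9.525
(((461.18365478515625, -349.77618408203125), (64.99446868896484, 105.23640441894531), 86.62010955810547), [[406.70001220703125, -379.1000061035156], [511.79998779296875, -385.29998779296875], [515.5999755859375, -320.3999938964844], [410.6000061035156, -314.20001220703125]])
```

```bash
python3 -m handwheel '[[0,-0.2,0,0,0,0],[0,-0.6,0,0,0,0],[0,-1.2,0,0,0,0],[0,-1.8,0,0,0,0],[0,-1.8,0,0,0,0]]'; python3 - <<'E'
from h import *
s=cam("side")
plan([.406,-.3449,.1],82.6)
a=cv2.resize(s["color"][120:240,120:280],None,fx=5,fy=5,interpolation=cv2.INTER_CUBIC)
cv2.imwrite("pics/s6.png",a[:,:,::-1])
E
```

```text
clock: 10.15
eef_pos: [0.4061, -0.3453, 0.0722]
tool_rot: [0.707, -0.044, 0.047, -0.704]
ft_force: [0.2, -0.5, -0.5]
grip_width: 0.0539
pos [ 0.4055 -0.3448  0.0712] dist 0.0288 SHIFT [ 0.024 -1.151 -0.004] TURN [0.017 0.003 0.021]
jaw yaw now 82.63 tilt [ 0.003 -0.003 -1.   ] F [-0.37  0.27 -0.97] w 0.0541 t 10.2
```

View pics/s6.png

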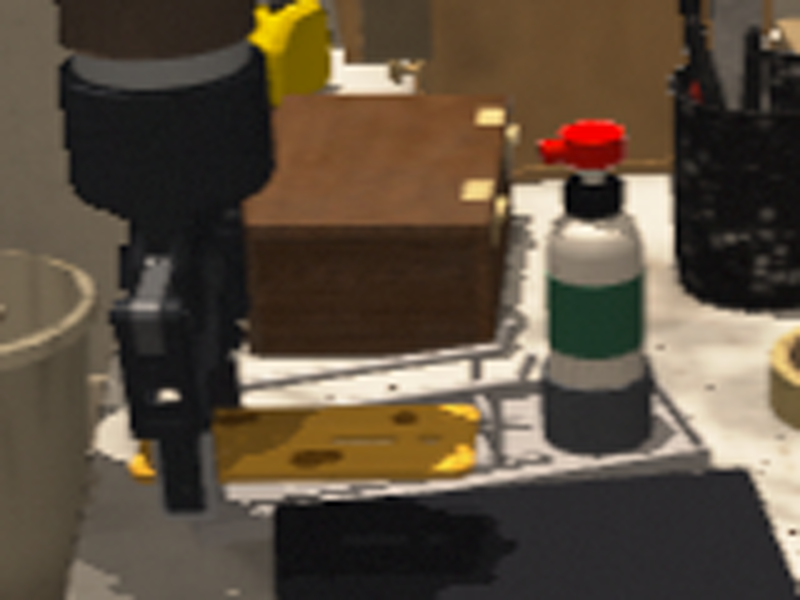

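```bash
python3 - <<'E'
from h import *
plan([.4095,-.2126,.085],100.4)
E
```

```text
pos [ 0.4055 -0.3448  0.0712] dist 0.133 SHIFT [-0.518 -0.569  5.264] TURN [ 0.02  -1.777  0.018]
jaw yaw now 82.63 tilt [ 0.003 -0.003 -1.   ] F [-0.37  0.27 -0.97] w 0.0541 t 10.2
```

```bash
python3 -m handwheel '[[-0.1,-0.5,0.5,0,-0.2,0],[-0.2,-0.6,1.7,0,-0.6,0],[-0.3,-0.6,3,0.02,-1.1,0.02],[-0.4,-0.6,4.2,0.02,-1.5,0.02],[-0.52,-0.6,5.2,0.02,-1.78,0.02]]'; python3 -m handwheel '[[0,0,0,0,0,0],[0,0,0,0,0,0],[0,0,0,0,0,0],[0,0,0,0,0,0],[0,0,0,0,0,0]]';  python3 - <<'E'
from h import *
plan([.4095,-.2126,.085],100.4)
s=cam("side");t=cam("top")
a=cv2.resize(s["color"][110:230,120:280],None,fx=5,fy=5,interpolation=cv2.INTER_CUBIC)
cv2.imwrite("pics/s7.png",a[:,:,::-1])
a=cv2.resize(t["color"][160:300,140:300],None,fx=4,fy=4,interpolation=cv2.INTER_CUBIC)
cv2.imwrite("pics/t7.png",a[:,:,::-1])
E
```

```text
clock: 10.82
eef_pos: [0.4081, -0.2116, 0.0851]
tool_rot: [-0.703, -0.065, 0.067, 0.705]
ft_force: [0.2, -0.2, -1.8]
grip_width: 0.0543
clock: 11.45
eef_pos: [0.4086, -0.2141, 0.0848]
tool_rot: [-0.704, -0.063, 0.065, 0.705]
ft_force: [0.3, -0.5, 0.1]
grip_width: 0.054
pos [ 0.4086 -0.2141  0.0848] dist 0.0018 SHIFT [ 0.047 -0.008  0.052] TURN [-0.01  -0.002 -0.011]
jaw yaw now 100.38 tilt [-0.002  0.001 -1.   ] F [ 0.28 -0.49  0.06] w 0.054 t 11.45
```

View pics/s7.png

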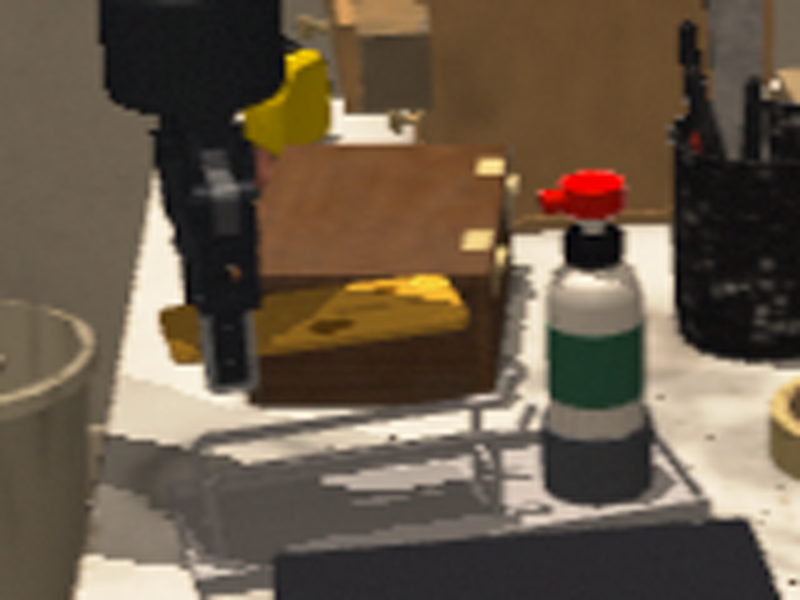

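View pics/t7.png

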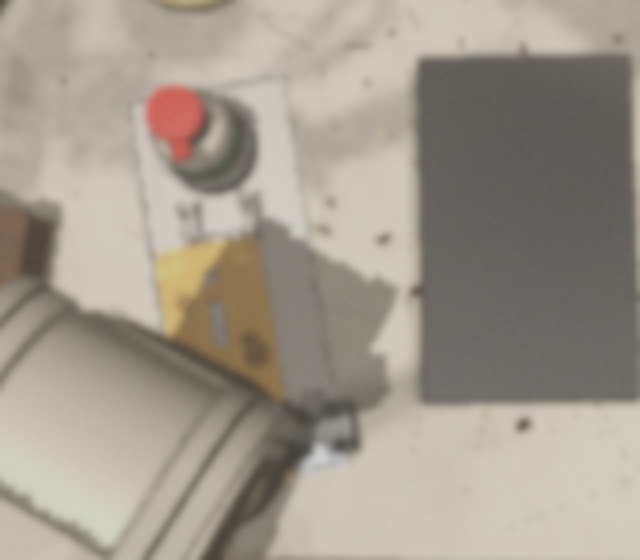

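```bash
python3 - <<'E'
from h import *
t=cam("top");s=cam("side")
A=np.array([.4503,-.2051]);a=np.radians(10.4);X=np.array([np.cos(a),np.sin(a)]);Y=np.array([-X[1],X[0]])
for u in((155,250),(258,236),(284,390)):
    p=plane(t,(140+u[0]/4-.4,160+u[1]/4-.4),.1075)[:2]; print("templ",((p-A)@X).round(4),((p-A)@Y).round(4))
for u in((470,318),(465,280),(172,362)):
    for z in (.105,.109):
        p=plane(s,(120+u[0]/5-.4,110+u[1]/5-.4),z)[:2]; print("side",z,((p-A)@X).round(4),((p-A)@Y).round(4))
# turn-up tops z=.058
for u in((188,208),(251,198)):
    p=plane(t,(140+u[0]/4-.4,160+u[1]/4-.4),.058)[:2]; print("turnup",((p-A)@X).round(4),((p-A)@Y).round(4))
E
```

```text
templ 0.0649 0.0278
templ 0.0634 -0.027
templ -0.0186 -0.0286
side 0.105 0.0649 -0.0244
side 0.109 0.0629 -0.0335
side 0.105 0.073 0.0188
side 0.109 0.0709 0.0093
side 0.105 -0.0654 -0.0308
side 0.109 -0.0662 -0.0398
turnup 0.0907 0.0143
turnup 0.0905 -0.0213
```

```bash
python3 -m handwheel '[[0.08,0.3,-0.06,0,0,0],[0.08,0.9,-0.06,0,0,0],[0.08,1.5,-0.06,0,0,0],[0.08,2,-0.06,0,0,0],[0.08,2.15,-0.06,0,0,0]]';  python3 - <<'E'
from h import *
plan([.4095,-.2126,.0283],100.4)
s=cam("side")
a=cv2.resize(s["color"][130:250,120:280],None,fx=5,fy=5,interpolation=cv2.INTER_CUBIC)
cv2.imwrite("pics/s8.png",a[:,:,::-1])
E
```

```text
clock: 12.28
eef_pos: [0.4101, -0.2143, 0.03]
tool_rot: [-0.703, -0.063, 0.066, 0.705]
ft_force: [0.0, 0.1, -0.7]
grip_width: 0.0541
pos [ 0.4101 -0.2143  0.03  ] dist 0.0025 SHIFT [-0.012  0.07   0.073] TURN [-0.017  0.003 -0.019]
jaw yaw now 100.43 tilt [-0.004  0.002 -1.   ] F [ 0.02  0.06 -0.73] w 0.0541 t 12.275
```

View pics/s8.png

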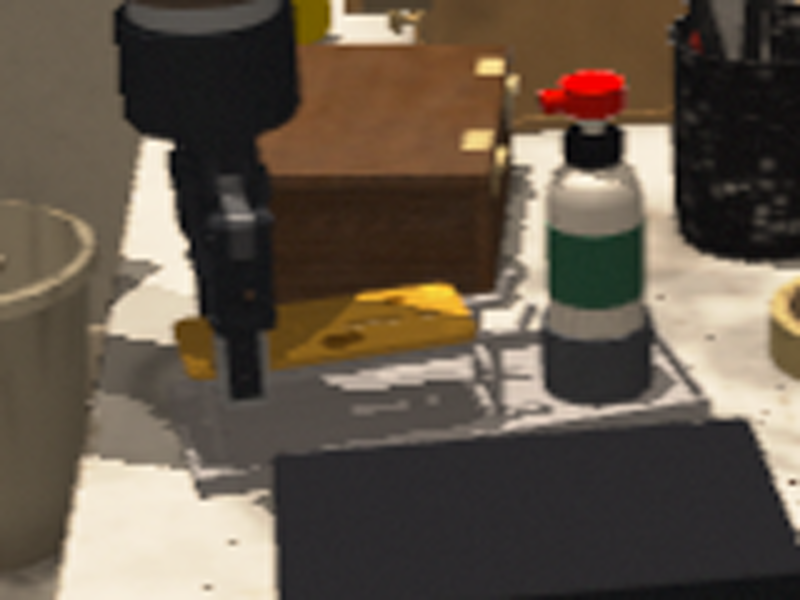

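```bash
python3 -m handwheel '[[0,0.04,0,0,0,0],[0,0.06,0,0,0,0],[0,0.08,0,0,0,0],[0,0.08,0,0,0,0],[0,0.08,0,0,0,0]]'
```

```text
clock: 12.95
eef_pos: [0.411, -0.2148, 0.0293]
tool_rot: [-0.704, -0.064, 0.065, 0.705]
ft_force: [0.2, 0.3, -1.1]
grip_width: 0.0542
```

```bash
python3 -m handwheel '[[0,0.04,0,0,0,0],[0,0.06,0,0,0,0],[0,0.06,0,0,0,0],[0,0.06,0,0,0,0],[0,0.06,0,0,0,0]]';python3 - <<'E'
from h import *
plan([.4095,-.2126,.0283],100.4); plan([.4095,-.2126,.0283],100.4)
E
```

```text
clock: 13.58
eef_pos: [0.411, -0.2148, 0.0288]
tool_rot: [-0.704, -0.064, 0.065, 0.705]
ft_force: [-2.2, 0.2, 8.5]
grip_width: 0.0539
pos [ 0.411  -0.2148  0.0288] dist 0.0027 SHIFT [-0.044  0.022  0.098] TURN [-0.006  0.003 -0.006]
jaw yaw now 100.43 tilt [-0.001  0.001 -1.   ] F [-2.23  0.17  8.53] w 0.0539 t 13.575
pos [ 0.411  -0.2148  0.0288] dist 0.0027 SHIFT [-0.044  0.022  0.098] TURN [-0.006  0.003 -0.006]
jaw yaw now 100.43 tilt [-0.001  0.001 -1.   ] F [-2.23  0.17  8.53] w 0.0539 t 13.575
```

```bash
python3 -m handwheel '[[0,0,0,0,0,0],[0,0,0,0,0,0],[0,0,0,0,0,0],[0,0,0,0,0,0],[0,0,0,0,0,0]]' 1;python3 -m handwheel '[[0,-0.2,0,0,0,0],[0,-0.8,0,0,0,0],[0,-2,0,0,0,0],[0,-3.5,0,0,0,0],[0,-5,0,0,0,0]]'; python3 - <<'E'
from h import *
plan([.4095,-.2126,.0283],100.4)
s=cam("side");t=cam("top")
a=cv2.resize(s["color"][130:250,120:280],None,fx=5,fy=5,interpolation=cv2.INTER_CUBIC)
cv2.imwrite("pics/s9.png",a[:,:,::-1])
A=np.array([.4503,-.2051]);a=np.radians(10.4);X=np.array([np.cos(a),np.sin(a)]);Y=np.array([-X[1],X[0]])
r,b=st(s,.050,(180,225,140,235)); c=np.array(r[0])/1000; print(r,b,(c-A)@X,(c-A)@Y)
E
```

```text
clock: 14.2
eef_pos: [0.4108, -0.2147, 0.0275]
tool_rot: [-0.704, -0.064, 0.065, 0.705]
ft_force: [-0.3, 0.7, 0.6]
grip_width: 0.0854
clock: 14.82
eef_pos: [0.4109, -0.2148, 0.1541]
tool_rot: [-0.704, -0.064, 0.065, 0.705]
ft_force: [1.6, -0.4, -0.0]
grip_width: 0.0851
pos [ 0.4109 -0.2148  0.1541] dist 0.1258 SHIFT [-0.031  5.031  0.088] TURN [-0.01   0.003 -0.01 ]
jaw yaw now 100.43 tilt [-0.002  0.001 -1.   ] F [ 1.57 -0.45 -0.05] w 0.0851 t 14.825
((453.53253173828125, -206.8995361328125), (134.54718017578125, 69.37319946289062), 13.587657928466797) [[380.0, -189.0], [396.29998779296875, -256.3999938964844], [527.0999755859375, -224.8000030517578], [510.79998779296875, -157.39999389648438]] 0.0028545752717294317 -0.0023535062673220634
```

View pics/s9.png

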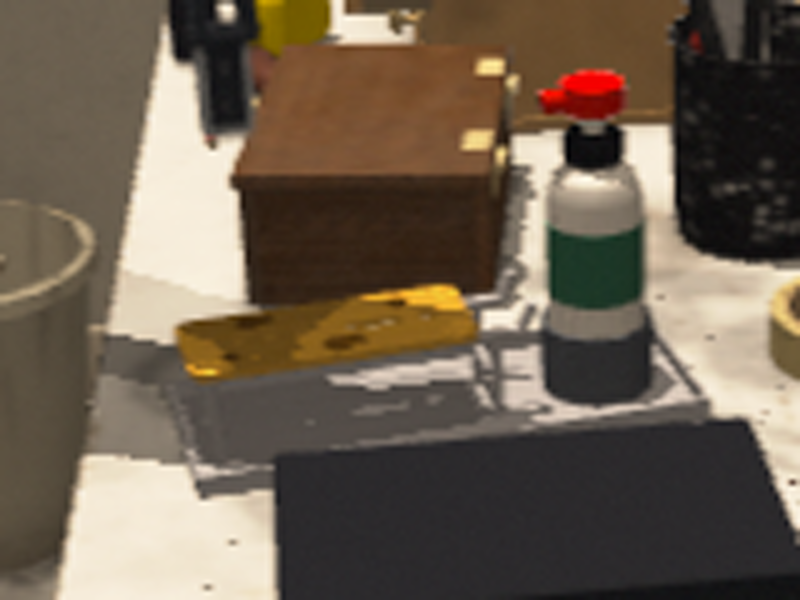

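```bash
python3 -m handwheel '[[0,-1.5,-0.5,0,0,0],[-0.5,-3,-1.5,0,0,0],[-1.5,-3.5,-3.5,0,0,0],[-2.5,-3.5,-5.5,0,0,0],[-3,-3.5,-8,0,0,0]]' -1; python3 - <<'E'
from h import *
s=cam("side");t=cam("top")
plan([.573,-.181,.2],82)
a=cv2.resize(t["color"][160:300,140:300],None,fx=4,fy=4,interpolation=cv2.INTER_CUBIC)
cv2.imwrite("pics/t10.png",a[:,:,::-1])
A=np.array([.4503,-.2051]);a=np.radians(10.4);X=np.array([np.cos(a),np.sin(a)]);Y=np.array([-X[1],X[0]])
r,k=template(t,.050); c=np.array(r[0])/1000; print(r,cv2.boxPoints(r).tolist(),(c-A)@X,(c-A)@Y)
E
```

```text
clock: 15.55
eef_pos: [0.3728, -0.4252, 0.2402]
tool_rot: [-0.704, -0.064, 0.065, 0.705]
ft_force: [0.8, -0.3, -0.3]
grip_width: 0.0002
pos [ 0.3724 -0.429   0.2376] dist 0.3212 SHIFT [9.641 1.484 8.361] TURN [-0.006  1.809 -0.02 ]
jaw yaw now 100.09 tilt [-0.004  0.001 -1.   ] F [ 0.59  0.4  -1.14] w 0.0 t 15.65
((454.14007568359375, -207.07215881347656), (129.1970672607422, 55.735713958740234), 12.153036117553711) [[385.1224365234375, -193.42837524414062], [396.85614013671875, -247.91497802734375], [523.15771484375, -220.7159423828125], [511.42401123046875, -166.22933959960938]] 0.0034209764648399153 -0.0026329663249485386
```

View pics/t10.png

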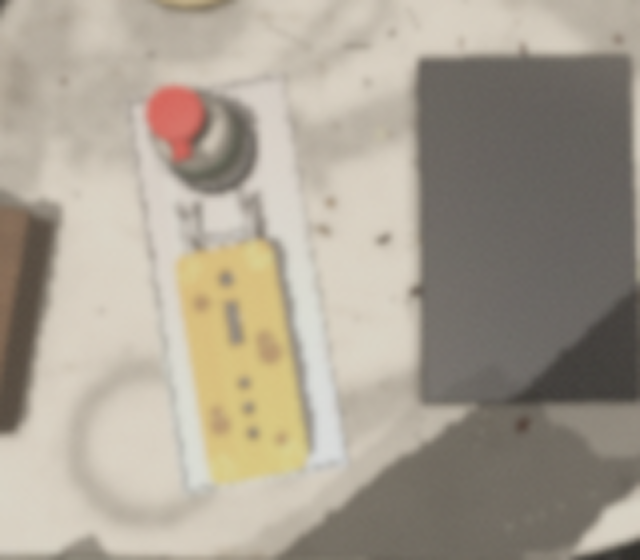

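```bash
python3 -m handwheel '[[1.7,0,1.4,0,0,0],[3.5,0,3,0,0,0],[5.3,0,4.6,0,0,0],[7.1,0,6.2,0,0,0],[8.7,0.5,7.5,0,0,0]]'; python3 -m handwheel '[[0,0,0,0,0,0],[0,0,0,0,0,0],[0,0,0,0,0,0],[0,0,0,0,0,0],[0,0,0,0,0,0]]'; python3 - <<'E'
from h import *
plan([.5735,-.181,.17],100)
E
```

```text
clock: 16.27
eef_pos: [0.555, -0.1978, 0.2279]
tool_rot: [-0.704, -0.065, 0.065, 0.705]
ft_force: [-0.1, -0.4, -0.3]
grip_width: 0.0002
clock: 16.9
eef_pos: [0.5532, -0.2011, 0.2277]
tool_rot: [-0.704, -0.063, 0.064, 0.705]
ft_force: [-0.5, -0.3, 0.3]
grip_width: 0.0004
pos [ 0.5532 -0.2011  0.2277] dist 0.0644 SHIFT [0.945 2.308 0.643] TURN [-0.009  0.034 -0.008]
jaw yaw now 100.34 tilt [-0.002  0.001 -1.   ] F [-0.48 -0.33  0.34] w 0.0004 t 16.9
```

```bash
python3 -m handwheel '[[0.5,0,0.3,0,0,0],[0.95,0.3,0.65,0,0,0],[0.95,1.2,0.65,0,0,0],[0.95,2.2,0.65,0,0,0],[0.95,2.2,0.65,0,0,0]]'; python3 - <<'E'
from h import *
plan([.5735,-.181,.143],100)
s=cam("side");t=cam("top")
a=cv2.resize(s["color"][100:220,160:320],None,fx=5,fy=5,interpolation=cv2.INTER_CUBIC)
cv2.imwrite("pics/s11.png",a[:,:,::-1])
E
```

```text
clock: 17.52
eef_pos: [0.5727, -0.1783, 0.1694]
tool_rot: [-0.703, -0.062, 0.067, 0.706]
ft_force: [0.0, 0.1, -0.3]
grip_width: -0.0
pos [ 0.5727 -0.1783  0.1694] dist 0.0266 SHIFT [ 0.018  1.056 -0.116] TURN [-0.027  0.05  -0.04 ]
jaw yaw now 100.5 tilt [-0.008  0.003 -1.   ] F [ 0.04  0.13 -0.32] w -0.0 t 17.525
```

View pics/s11.png

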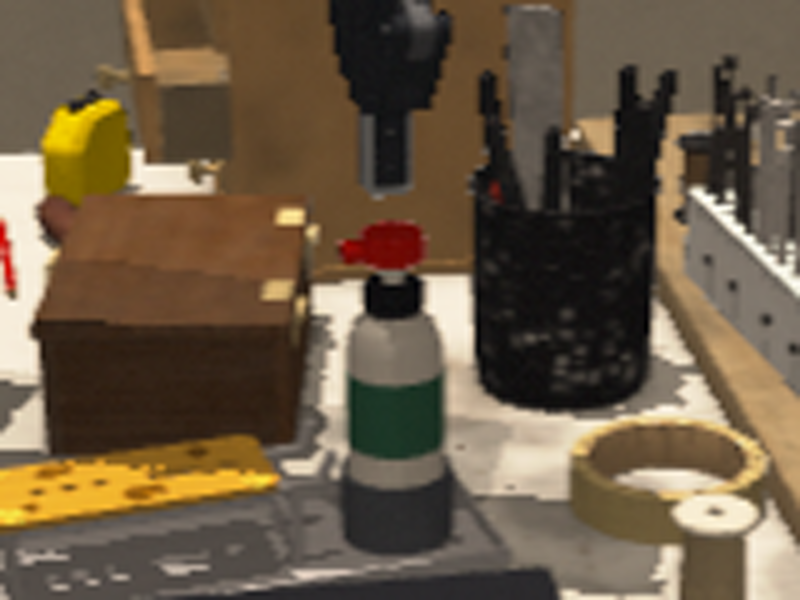

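```bash
python3 -m handwheel '[[0.05,0.5,-0.1,0,0,0],[0.05,0.8,-0.1,0,0,0],[0.05,1,-0.1,0,0,0],[0.05,1.08,-0.1,0,0,0],[0.05,1.08,-0.1,0,0,0]]'; python3 - <<'E'
from h import *
plan([.5735,-.181,.143],100)
s=cam("side")
a=cv2.resize(s["color"][100:220,160:320],None,fx=5,fy=5,interpolation=cv2.INTER_CUBIC)
cv2.imwrite("pics/s12.png",a[:,:,::-1])
E
```

```text
clock: 18.25
eef_pos: [0.5758, -0.1823, 0.146]
tool_rot: [-0.704, -0.064, 0.065, 0.705]
ft_force: [-0.6, 0.7, 5.0]
grip_width: 0.0
pos [ 0.5758 -0.1823  0.146 ] dist 0.004 SHIFT [-0.082  0.12   0.067] TURN [-0.007  0.042 -0.005]
jaw yaw now 100.42 tilt [-0.001  0.001 -1.   ] F [-0.6   0.7   4.99] w 0.0 t 18.25
```

View pics/s12.png

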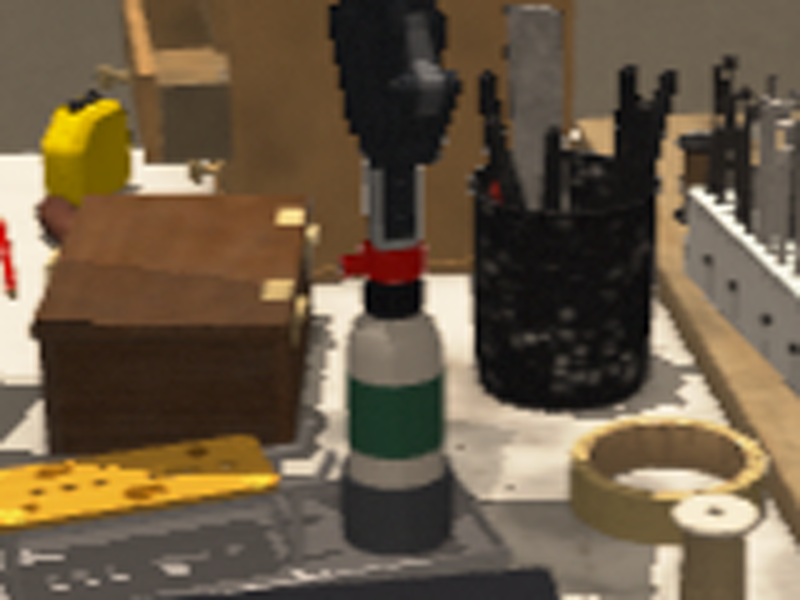

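```bash
python3 -m handwheel '[[0,0.08,0,0,0,0],[0,0.14,0,0,0,0],[0,0.18,0,0,0,0],[0,0.2,0,0,0,0],[0,0.2,0,0,0,0]]'; python3 - <<'E'
from h import *
plan([.5735,-.181,.143],100)
E
```

```text
clock: 18.92
eef_pos: [0.5759, -0.1823, 0.1438]
tool_rot: [-0.704, -0.065, 0.064, 0.704]
ft_force: [-5.4, 1.2, 18.7]
grip_width: 0.0002
pos [ 0.5759 -0.1823  0.1438] dist 0.0029 SHIFT [-0.084  0.033  0.069] TURN [0.    0.042 0.006]
jaw yaw now 100.42 tilt [ 0.001  0.    -1.   ] F [-5.42  1.23 18.71] w 0.0002 t 18.925
```

18.7 N is well above the 5 N that fully presses the cap, so it has bottomed out. TCP height of 0.1438 agrees with 0.152 minus 0.008. Lifting off now.

```bash
python3 -m handwheel '[[0,-0.3,0,0,0,0],[0,-0.8,0,0,0,0],[0,-1.6,0,0,0,0],[0,-2.6,0,0,0,0],[0,-3.6,0,0,0,0]]'; python3 -m handwheel '[[-1,0,-1.5,0,0,0],[-2.5,0,-3,0,0,0],[-4,0,-4.7,0,0,0],[-5.5,0,-6.4,0,0,0],[-7,0,-8,0,0,0]]'; python3 -m handwheel '[[0,0,0,0,0,0],[0,0,0,0,0,0],[0,0,0,0,0,0],[0,0,0,0,0,0],[0,0,0,0,0,0]]'; python3 - <<'E'
from h import *
plan([.5735,-.181,.143],100)
s=cam("side");t=cam("top")
cv2.imwrite("pics/s13.png",s["color"][:,:,::-1]);cv2.imwrite("pics/t13.png",t["color"][:,:,::-1])
A=np.array([.4503,-.2051]);a=np.radians(10.4);X=np.array([np.cos(a),np.sin(a)]);Y=np.array([-X[1],X[0]])
r,k=template(t,.050); c=np.array(r[0])/1000; print(r,(c-A)@X,(c-A)@Y)
hh=hsv(s); mm=((hh[...,0]<8)|(hh[...,0]>172))&(hh[...,1]>100)&(hh[...,2]>100); q=np.zeros_like(mm); q[135:165,220:255]=1
print("cap bbox now (start 230,144,15,10)",cv2.boundingRect(big(cv2.morphologyEx((mm&q).astype(np.uint8),cv2.MORPH_OPEN,cv2.getStructuringElement(cv2.MORPH_ELLIPSE,(7,7))))))
E
```

```text
clock: 19.55
eef_pos: [0.5752, -0.1819, 0.2303]
tool_rot: [-0.703, -0.063, 0.066, 0.705]
ft_force: [0.1, -1.1, -0.2]
grip_width: -0.0001
clock: 20.18
eef_pos: [0.4386, -0.4117, 0.2297]
tool_rot: [-0.703, -0.063, 0.065, 0.705]
ft_force: [0.4, -1.1, 0.0]
grip_width: -0.0001
clock: 20.8
eef_pos: [0.4405, -0.4098, 0.2304]
tool_rot: [-0.704, -0.064, 0.065, 0.705]
ft_force: [-0.4, 0.1, 0.2]
grip_width: 0.0001
pos [ 0.4405 -0.4098  0.2304] dist 0.2787 SHIFT [6.908 3.497 8.019] TURN [-0.01   0.052 -0.01 ]
jaw yaw now 100.52 tilt [-0.002  0.001 -1.   ] F [-0.37  0.07  0.16] w 0.0001 t 20.8
((452.5271911621094, -207.67050170898438), (132.60316467285156, 56.52776336669922), 12.154354095458984) 0.0017265769157275527 -0.002930322791527673
cap bbox now (start 230,144,15,10) (230, 144, 15, 10)
```

View pics/s13.png

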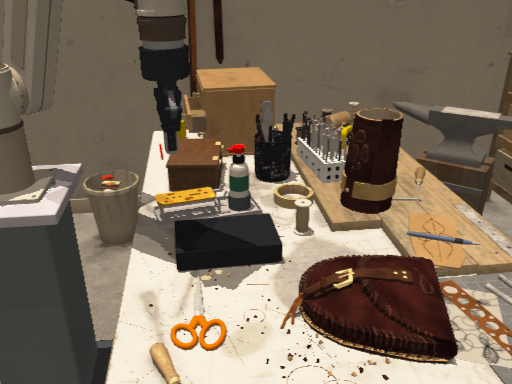

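View pics/t13.png

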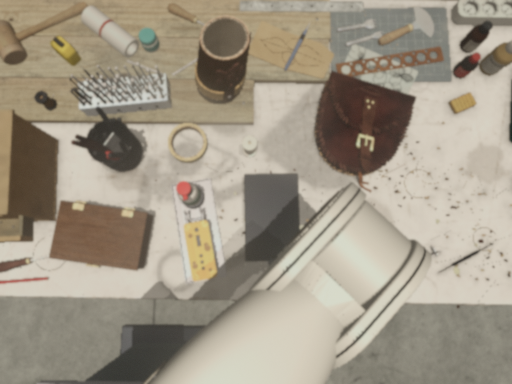

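The template lies on the wires in both views (side near (185,198), top near (200,250)). The cap's bounding box in the side view is back exactly where it started. Tape, spool and shears show at their original pixels in the side view. Handing the job in.

```bash
python3 - <<'E'
from workcell import bot
print(bot.job_done())
E
```

```text
the job is handed in; nothing more can be done
None
```

I completed all the steps and handed the job in at about 21 s of the 56 s allowed. No verdict was reported.

**What I did:** I pushed the template from its far end until it stuck out about 48–52 mm over the slab's front edge, then let go of it. I gripped it by the long edges of that end, carried it over and laid it on the wires. After that I pressed the cap: the force reached 18.7 N with the fingertips at 0.1438 m, which is the fully-down height. I then lifted clear.

**Last checks:**
- **Template:** it lies on the wires about 2 mm along and 3 mm across from my estimate of the rest's centre, and about 0.03 rad off the wires' direction.
- **Cap:** its outline in the side view is back exactly where it started.
- **Bystanders:** the tape, spool and shears look unmoved in the side view; I checked this by eye only.
- **Force:** the wrist force reads about zero, so the arm touches nothing.

**What disagreed:** my estimates of the rest's sideways position, taken from the cap, the tray edges and the wire ends, differ by about 2–5 mm. I placed the template between them, which is well inside the 12 mm limit.

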